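# Check the cup warmer with the thermometer wand and hold it up to be read

## Task

Draw the thermometer wand out of its slanted stand, point its nose at the middle of the cup warmer's steel plate from about 5 cm away without touching the warmer, and keep it aimed steadily there for two seconds. Then raise the wand, turn it level with its display facing up, and finish still holding it in the gripper like that, well clear of everything and at least 20 cm above the sideboard. Leave the milk jug, sugar bowl and espresso cups standing where they are.

Things in the scene. Friction and masses are not known exactly. Their poses are not given: they have to be found in the camera images.
- wand_center (a point): Middle of the contact-free thermometer wand, a loose straight stick 155 mm long, about 110 g. Its x axis runs along the stick to the nose, z points out of the face with the dark display, y is across. At the start it stands nose down in the stand, at 45 degrees, nose leading away from the robot, display up.
- wand_nose (a point): Middle of the wand's nose end, 77.5 mm along +x from wand_center; the wand looks along +x from here. The grey nose part is 55 mm long, 20 mm wide (y), 16 mm thick (z).
- wand_grip (a point): Good grasping point inside the white handle, 24.5 mm from wand_center towards the tail (102 mm from the nose end). The handle is 100 mm long, 28 mm wide (y), 22 mm thick (z); a gripper pointing straight down can take it by its sides, 28 mm apart.
- stand: Fixed black stand, base plate 105 x 75 x 8 mm, origin at the middle of its underside, z up, x the heading of the wand's nose. Its sleeve slants at 45 degrees, open at the upper end towards -x, and holds 50 mm of the nose with about 2 mm of play: pull the wand along its own axis (back and up) by more than 50 mm.
- stand_bottom (a point): Inner bottom of the slanted sleeve where the wand's nose rests, 22 mm above the sideboard.
- warmer_top (a point): Centre of the top of the fixed electric cup warmer, a low black disc 112 mm in diameter with a flat steel plate 90 mm in diameter on it; this point is on the plate, 25 mm above the sideboard.
- jug: Glass milk jug, loose, 80 mm in diameter, 110 mm high, handle at +x reaching 68 mm from its axis; origin at the centre of its underside. To be left alone.
- sugar: Steel sugar bowl with clip-on lid, loose, 104 mm over the clips, 101 mm high; origin at the centre of its underside. To be left alone.
- cups: Two red espresso cups nested together, loose, 66 mm in diameter, 79 mm high; handles at +y reaching 51 mm from the axis; origin at the centre of the underside. To be left alone.
- dipper: Wooden honey dipper on a fixed white dish 110 mm in diameter, 36 mm high; origin at the centre of the underside.

How it is judged:
By the outcome, as a careful person would: the job done as asked, in the order asked, and still so for the second after the job is handed in, while the arm keeps its last pose, push and grip.
It also fails if it takes over 54 s, if anything falls off the work surface, if the arm or the gripper's body presses on something with over 40 N, if the wrist force passes 120 N, or if a joint passes its speed limit or range.

## Robot

A 6-joint arm with a two-finger parallel gripper is mounted at the origin on the work surface. World frame = base frame: x ahead of the robot, y to its left, z up, the work surface at z = 0. Lengths are in m, angles in rad, forces in N, time in s.
With the tool pointing down it reaches from about 0.375 to 0.925 m from the base axis. Payload 5.7 kg.
Tool frame: the origin (TCP) lies midway between the tips of the shut fingers; the grasp point (between the pads) lies 19 mm behind it; z points along the fingers, y is the direction in which the jaws open and shut (so a half turn about z gives the same grasp; the last joint's range is limited). The gripper opens to 88 mm and grips with 3 to 60 N. Pads are 20 mm wide; open, the fingers measure 115 mm over their backs; the gripper's body (75 mm by 178 mm) begins 61 mm behind the grasp point.
Start: joints at [1.006, 0.359, 1.51, -0, 1.272, -0.115], TCP at [0.261, 0.54, 0.223] pointing down, gripper open.
Joint ranges: [-2.97, 2.97], [-1.01, 2.36], [0.21, 2.38], [-0.96, 4.11], [0.2, 2.71], [-2.98, 2.98]. Speed limits (rad/s): [2.39, 2.39, 3.14, 3.14, 3.14, 3.14].

## Interface

Orientations are given as a unit quaternion [x, y, z, w].
In Python, from station import r, imaging, spotter gives the robot as it stands.
- The arm moves only by the tool arm_command, never from a script. Its arguments are lists of equal length, an entry for each row: "dp": the shift along the tool's x, y, z in cm, a list of three; "twist": the turn about the tool's z in rad; "claw": the finger opening in cm, from 0 to 8.78. In form: {"dp": [[dx, dy, dz], ...], "twist": [twist, ...], "claw": [claw, ...]}. A call has exactly 10 rows; each row is the pose to reach, as a shift and turn from the pose commanded when the call began, along the tool's axes at that moment; what a row does not reach only later rows make up. A row lasts 1/10 s, in which the tool goes at most 50 mm and 8.59 degrees, less where a joint would pass 70% of its speed; a pose out of reach is approached as far as the arm can. A call with a gripper value outside its range is refused whole. The fingers move at their own pace and stop on an object; "newtons" is the grip in N (left out, the last holds). Time passes only in rows, so rows that repeat a pose let the fingers close, or fill a call up. It gives the time, the measured TCP pose, the force and the opening at its end, in the units of the state.
- r.read_state(): the state, without advancing time (a new reading comes with each control period).
- imaging.get_image(name): name is "scene" or "top" or "wrist"; returns a dict with "frame" (384x512x3 uint8, red, green, blue), "fx", "fy", "cx", "cy" (pixels), "dist" ([k1, k2, p1, p2, k3] as OpenCV has them; the pictures are not rectified), "R" (3x3) and "t" (3): a world point X has camera coordinates R X + t; the wrist camera has in their place "tool_from_camera" (4x4, takes a point from camera to tool coordinates, whose origin is the TCP and whose axes are the flange's). Camera axes: x right, y down, z forward; pixel columns grow to the right and rows downward; lengths in m; the calibration is good to about 2 mm. A picture is of the moment at which its call begins: read the wrist's pose just before it. There is no depth.
- r.job_done(): hands the job in, once; it reports no verdict.
Trained networks look in a picture, given as the dict that the camera call returned (one of the last four; its "shot" number tells which), for a name from the list of things; names that differ only in an ending like _2 or _b are one class to them, and where a whole thing is asked for, a point or a joint stands for the part that bears it (a point fixed in the world has none). Each returns a list of dicts, best first, with "score" (0 to 1); they miss things now and then, are a little off and sometimes report something else, mostly with a low value. They report only what shows in the picture. A call takes as long as a camera call.
- spotter.boxes_of(thing, picture): "point" ([column, row] in pixels, amid what is visible of it).
- spotter.cut_out(thing, picture): "region" (384x512 bool, what is visible of it) and "point" ([column, row] in pixels, amid what is visible of it).
The state is a dict: "t": time; "joint_pos": joint angles; "dq": joint speeds; "effort": joint torques, N m; "eef_pos": TCP position; "ee_rot": TCP orientation; "force": force on the tool from outside, world axes, zero at the start; "moment": the same for the moment, N m; "finger_gap": finger opening in m.
Only numpy, scipy, OpenCV 4.12 (cv2) and the standard library are available. Lean on these libraries where they do the work, as an engineer would, in place of code of your own. Each camera call takes 0.05 s, during which the arm holds its last target.

## Working session

There is one attempt and no reset: what is moved stays moved. The work goes in short steps, Python scripts to look and compute and a tool call to move; the robot and the scene stay as the last step left them, time stands still between calls to the robot, and variables do not carry over. Pictures are saved under pics/ and viewed, and the job is handed in when it is done.

Besides the shell and the picture viewer there is one more tool, called after "Request:" as a command line: name --pt "numbers of a row" for each row, then --argument value for the rest. arm_command: Moves the arm, as the interface text tells. Its arguments: {"type":"object","properties":{"dp":{"type":"array"},"twist":{"type":"array"},"claw":{"type":"array"},"newtons":{"type":"number"}},"required":["dp","twist","claw"]}

```bash
ls; mkdir -p pics; python3 - <<'E'
from station import r, imaging, spotter
import cv2
s=r.read_state(); print({k:s[k] for k in s})
for n in ["scene","top","wrist"]:
    p=imaging.get_image(n); cv2.imwrite(f"pics/{n}0.png",p["frame"][:,:,::-1])
    print(n,{k:p[k] for k in p if k!="frame"})
E
```

```text
pics
{'t': 0.0, 'joint_pos': array([ 1.00591642e+00,  3.59506723e-01,  1.51140152e+00, -1.45717591e-05,
        1.27251868e+00, -1.15077325e-01]), 'dq': array([-0.00015838,  0.00045692,  0.00014419, -0.00015639,  0.00011086,
        0.00031089]), 'effort': array([-6.07038382e-04, -5.15387142e+01, -2.70722133e+01,  6.73355651e-02,
        3.53992044e-02, -1.70204189e-04]), 'eef_pos': array([0.26050376, 0.5397388 , 0.22182035]), 'ee_rot': array([ 2.23007953e-01,  9.74816194e-01, -8.66958146e-04, -2.99269313e-04]), 'force': array([-0.20428792,  0.70844136,  0.23244353]), 'moment': array([ 0.03135607,  0.01309065, -0.00784456]), 'finger_gap': 0.08806759709499941}
scene {'fx': 449.24755041625156, 'fy': 449.24755041625156, 'cx': 252.47222027905403, 'cy': 194.4491434733395, 'dist': array([-0.09890979,  0.        ,  0.        ,  0.        ,  0.        ]), 'R': array([[ 0.0281067 ,  0.99959056,  0.00535958],
       [ 0.77553688, -0.01842325, -0.63103338],
       [-0.63067627,  0.02189282, -0.77573716]]), 't': array([-0.01053664, -0.43185996,  1.66837943]), 'shot': 1}
top {'fx': 395.8982350568
[... 238 characters left out ...]
,  0.00774301, -0.18986427],
       [ 0.18975746, -0.01276403, -0.98174803]]), 't': array([0.00126005, 0.64863473, 1.16518053]), 'shot': 2}
wrist {'fx': 342.66122840730816, 'fy': 342.66122840730816, 'cx': 258.95424331513556, 'cy': 192.41981531359764, 'dist': array([0.01914217, 0.        , 0.        , 0.        , 0.        ]), 'tool_from_camera': array([[ 1.10408759e-03, -9.67137638e-01, -2.54250997e-01,
         6.87296641e-02],
       [ 9.99999335e-01,  9.83446998e-04,  6.01603352e-04,
        -3.49715807e-04],
       [-3.31790865e-04, -2.54251492e-01,  9.67138081e-01,
        -1.61281684e-01],
       [ 0.00000000e+00,  0.00000000e+00,  0.00000000e+00,
         1.00000000e+00]]), 'shot': 3}
```

View pics/scene0.png

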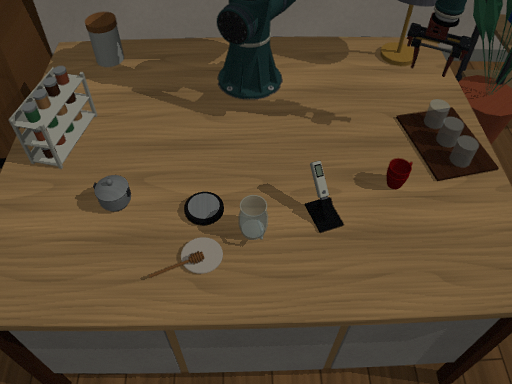

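View pics/top0.png

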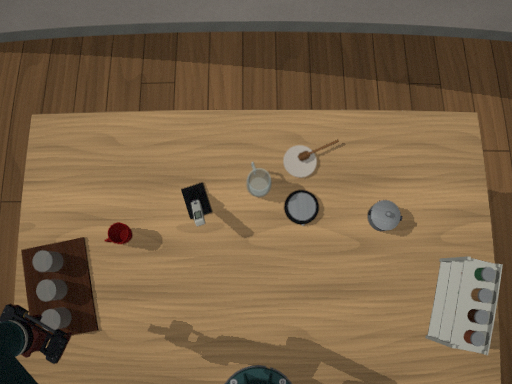

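View pics/wrist0.png

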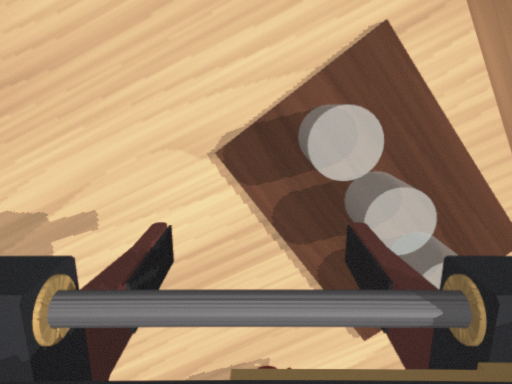

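The scene picture shows the wand at about (320,180), the stand at (323,213), the warmer at (204,208), the jug at (253,215) and the cups at (399,173). I'll triangulate these from the two fixed cameras.

```bash
cat > h.py <<'E'
from station import r, imaging, spotter
import cv2, numpy as np
from scipy.spatial.transform import Rotation as Ro
from scipy.optimize import least_squares
def K(p): return np.array([[p["fx"],0,p["cx"]],[0,p["fy"],p["cy"]],[0,0,1]])
def cam(name):
    s=r.read_state(); p=imaging.get_image(name)
    if name=="wrist":
        T=np.eye(4);T[:3,:3]=Ro.from_quat(s["ee_rot"]).as_matrix();T[:3,3]=s["eef_pos"]
        M=np.linalg.inv(T@p["tool_from_camera"]); p["R"]=M[:3,:3];p["t"]=M[:3,3]
    return p
def proj(p,X): return cv2.projectPoints(np.array(X,float).reshape(-1,3),cv2.Rodrigues(np.array(p["R"]))[0],np.array(p["t"]),K(p),np.array(p["dist"]))[0].reshape(-1,2)
def ray(p,uv):
    n=cv2.undistortPoints(np.array(uv,float).reshape(-1,1,2),K(p),np.array(p["dist"])).reshape(-1,2)
    d=np.c_[n,np.ones(len(n))]@np.array(p["R"]); return -np.array(p["R"]).T@np.array(p["t"]),d
def onz(p,uv,z):
    c,d=ray(p,uv); return c+d*((z-c[2])/d[:,2])[:,None]
def tri(ps,uvs): 
    return least_squares(lambda X:np.concatenate([(proj(p,X)[0]-u) for p,u in zip(ps,uvs)]),[0.6,0,0.05])
def save(p,n,box=None,k=1):
    f=p["frame"]
    if box: f=f[box[1]:box[3],box[0]:box[2]]
    cv2.imwrite(n,cv2.resize(f,None,fx=k,fy=k,interpolation=cv2.INTER_CUBIC)[:,:,::-1])
E
python3 - <<'E'
from h import *
S=cam("scene");T=cam("top")
save(S,"pics/s1.png",(290,150,360,240),6);save(T,"pics/t1.png",(170,170,230,240),8)
for n in ["wand_center","wand_nose","wand_grip","stand","warmer_top","jug","sugar","cups","dipper"]:
    a=spotter.boxes_of(n,S);b=spotter.boxes_of(n,T)
    if a and b:
        f=tri([S,T],[a[0]["point"],b[0]["point"]]); print(n,f.x.round(4),round(f.cost,2),a[0]["score"],b[0]["score"],a[0]["point"],b[0]["point"],len(a),len(b))
    else: print(n,a,b)
E
```

```text
wand_center [0.5895 0.1767 0.105 ] 0.02 0.97 0.73 [319.7, 178.2] [197.3, 210.2] 1 1
wand_nose [0.5757 0.1784 0.095 ] 4.35 0.58 0.64 [321.4, 176.7] [199.4, 215.5] 1 1
wand_grip [0.5863 0.1736 0.0955] 0.34 0.68 0.67 [318.7, 179.6] [199.5, 211.8] 1 1
stand [0.6448 0.1931 0.0145] 0.9 0.79 0.62 [325.0, 214.2] [197.6, 197.5] 1 1
warmer_top [ 0.6077 -0.1478  0.0147] 0.08 0.59 0.64 [202.9, 206.1] [303.0, 207.9] 1 1
jug [ 0.6883 -0.0082  0.0752] 0.15 0.59 0.75 [252.5, 215.3] [258.8, 179.5] 1 1
sugar [{'point': [113.2, 191.5], 'score': 0.98}] []
cups [0.5224 0.423  0.0686] 6.66 0.64 0.8 [396.6, 168.1] [116.4, 233.6] 1 3
dipper [ 0.769  -0.1459 -0.0012] 0.82 0.95 0.88 [200.6, 258.1] [299.0, 160.7] 1 1
```

View pics/s1.png

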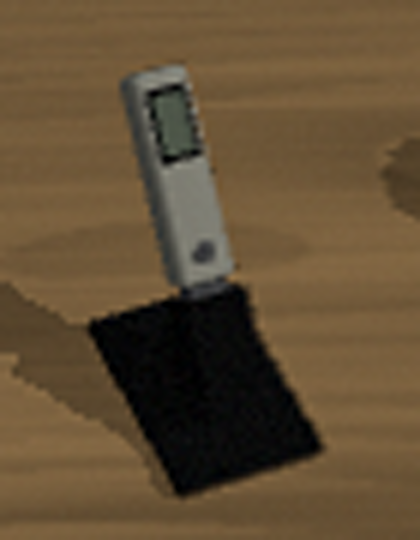

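View pics/t1.png

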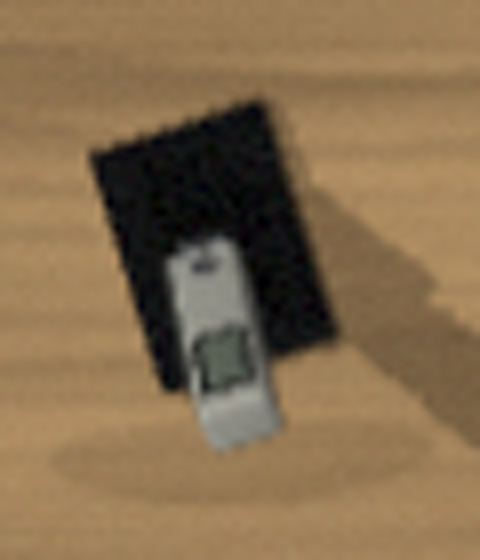

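```bash
cat > a.py <<'E'
from h import *
S=cam("scene");T=cam("top")
sc=np.array([(90,322),(180,495),(322,450),(245,288)])/6+[290,150]-.4
tc=np.array([(165,392),(92,155),(268,98),(338,338)])/8+[170,170]-.4  # match order below
# world corners: order: back-right? (scene left= -y)
def corners(v):
    x,y,h=v; c,s=np.cos(h),np.sin(h)
    L=np.array([[-52.5,-37.5],[52.5,-37.5],[52.5,37.5],[-52.5,37.5]])/1000
    return np.c_[x+c*L[:,0]-s*L[:,1],y+s*L[:,0]+c*L[:,1],np.full(4,.008)]
# top: left=+y ; back(-x)=lower
tc=tc[[3,2,1,0]]
f=least_squares(lambda v:np.r_[(proj(S,corners(v))-sc).ravel(),(proj(T,corners(v))-tc).ravel()],[.64,.19,0.2],loss="soft_l1")
print(f.x,f.cost,f.fun.round(1)); h=f.x[2]
w=[(c,r_) for c,r_ in []]
pts=np.array([[-77.5,14,11],[-77.5,-14,11],[22.5,-14,11],[22.5,14,11],[-77.5,14,-11],[-77.5,-14,-11]])/1000
def wand(v):
    R=(Ro.from_euler("z",v[3])*Ro.from_euler("y",np.pi/4)).as_matrix()
    return pts@R.T+v[:3]
ts=np.array([(203,405),(266,388),(235,238),(168,258),(218,450),(283,425)])/8+[170,170]-.4
ts=ts[[0,1,2,3,4,5]]
ss=np.array([(190,85),(146,95),(182,288),(234,272)])/6+[290,150]-.4
g=least_squares(lambda v:np.r_[(proj(T,wand(v))-ts).ravel(),(proj(S,wand(v))[:4]-ss).ravel()],[.59,.177,.08,h],loss="soft_l1")
print(g.x,g.cost,g.fun.round(1))
R=(Ro.from_euler("z",g.x[3])*Ro.from_euler("y",np.pi/4)).as_matrix()
print("nose",g.x[:3]+R@[.0775,0,0],"grip",g.x[:3]-R@[.0245,0,0])
E
python3 a.py
```

```text
[0.63792812 0.19456868 0.29155464] 2.7213143642699436 [ 0.1 -0.3 -0.3 -0.4  0.8  0.1 -2.  -0.9  0.1 -0.   0.  -0.5 -0.1 -1.
 -0.7  0. ]
[0.60409434 0.1836015  0.07041525 0.32421361] 7.171501149992277 [-0.9  0.4  0.4 -0.6  0.2 -0.4  0.   0.  -0.4  0.4  0.6  0.4  0.1 -1.9
 -1.8 -1.   0.3  2.3  0.8  2.3]
nose [0.65604008 0.20105902 0.01561448] grip [0.58767278 0.17808267 0.08773937]
```

```bash
cat >> h.py <<'E'
def goto(tgt,yaw=None):
    # world target TCP & tool-x yaw -> dp cm, twist
    s=r.read_state(); R=Ro.from_quat(s["ee_rot"]).as_matrix()
    dp=R.T@(np.array(tgt)-s["eef_pos"])*100
    y0=np.arctan2(R[1,0],R[0,0]); tw=0 if yaw is None else -((yaw-y0+np.pi)%(2*np.pi)-np.pi)
    print("at",s["eef_pos"].round(4),"yaw",round(y0,4),"gap",round(s["finger_gap"],4),"t",s["t"],"F",s["force"].round(1)); print("dp",dp.round(2),"twist",round(tw,4),"tilt",R[:,2].round(4))
E
python3 -c "
from h import *
goto([.568,.172,.225],np.pi+.30)"
```

```text
at [0.2608 0.5403 0.2226] yaw 2.6918 gap 0.0881 t 1.25 F [0.5 0.1 0.5]
dp [-43.67 -19.81  -0.24] twist -0.7498 tilt [-1.e-04 -1.e-04 -1.e+00]
```

Request:
arm_command --pt "-3 -1.4 0" --pt "-7.5 -3.4 0" --pt "-12 -5.4 0" --pt "-16.5 -7.5 0" --pt "-21 -9.5 0" --pt "-25.5 -11.6 0" --pt "-30 -13.6 0" --pt "-34.5 -15.6 0" --pt "-39 -17.7 0" --pt "-43.7 -19.8 -0.2" --twist '[-0.05, -0.12, -0.2, -0.28, -0.36, -0.44, -0.52, -0.6, -0.68, -0.75]' --claw '[6, 6, 6, 6, 6, 6, 6, 6, 6, 6]'

```text
t: 2.25
eef_pos: [0.5682, 0.1713, 0.2245]
ee_rot: [-0.151, 0.989, 0.0, -0.0]
force: [0.5, 0.0, 0.8]
finger_gap: 0.0603
```

```bash
python3 - <<'E'
from h import *
goto([.568,.172,.225],np.pi+.30)
p=cam("wrist");save(p,"pics/w2.png",None,1.5)
for n in ["wand_center","stand"]:
    for a in spotter.cut_out(n,p): print(n,a["score"],a["point"],a["region"].sum())
goto([.568,.172,.225],np.pi+.30)
E
```

```text
at [0.5682 0.1713 0.2245] yaw -2.8384 gap 0.0603 t 2.25 F [0.5 0.  0.8]
dp [-0.    0.07 -0.05] twist 0.0032 tilt [-3.e-04  0.e+00 -1.e+00]
wand_center 0.86 [259.3, 197.3] 2601
stand 0.22 [259.0, 198.8] 2588
at [0.5694 0.1707 0.2246] yaw -2.846 gap 0.0603 t 2.4 F [0.6 0.8 0.2]
dp [ 0.09  0.16 -0.04] twist -0.0044 tilt [ 9.e-04 -2.e-04 -1.e+00]
```

View pics/w2.png

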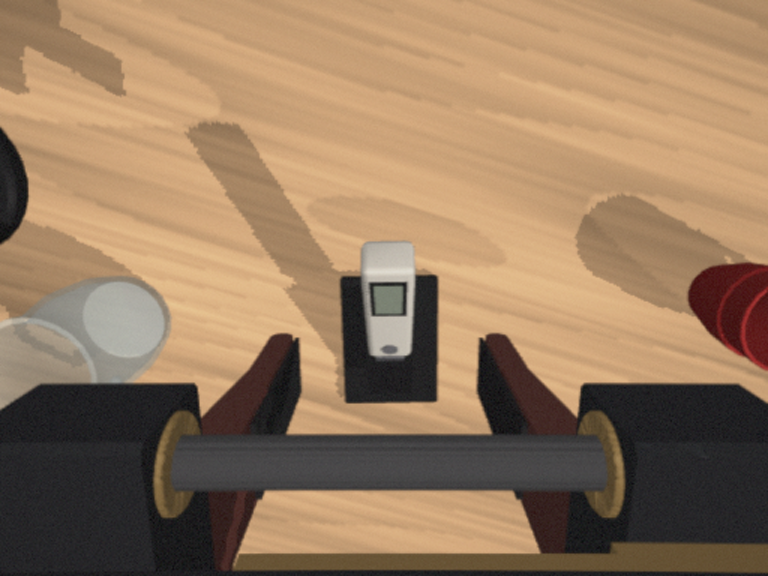

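```bash
cat > b.py <<'E'
from h import *
p=cam("wrist")
pl=np.array([(342,277),(437,275),(437,401),(346,402)])/1.5-.2
def corners(v):
    x,y,h=v; c,s=np.cos(h),np.sin(h)
    L=np.array([[-52.5,-37.5],[-52.5,37.5],[52.5,37.5],[52.5,-37.5]])/1000
    return np.c_[x+c*L[:,0]-s*L[:,1],y+s*L[:,0]+c*L[:,1],np.full(4,.008)]
f=least_squares(lambda v:(proj(p,corners(v))-pl).ravel(),[.64,.19,.29]);print("plate",f.x,f.fun.round(1))
pts=np.array([[-77.5,-14,-11],[-77.5,14,-11],[22.5,14,11],[22.5,-14,11]])/1000
wp=np.array([(362,242),(413,242),(411,356),(369,357.5)])/1.5-.2
def wand(v):
    R=(Ro.from_euler("z",v[3])*Ro.from_euler("y",np.pi/4)).as_matrix()
    return pts@R.T+v[:3]
g=least_squares(lambda v:(proj(p,wand(v))-wp).ravel(),[.59,.18,.08,.29]);print(g.x,g.fun.round(1))
R=(Ro.from_euler("z",g.x[3])*Ro.from_euler("y",np.pi/4)).as_matrix()
print("nose",g.x[:3]+R@[.0775,0,0],"grip",g.x[:3]-R@[.0245,0,0])
E
python3 b.py
```

```text
plate [0.63841352 0.19270374 0.31313928] [-1.5 -0.5  1.4 -0.2  0.7  0.4 -0.6  0.6]
[0.60598394 0.18183292 0.07339633 0.31320347] [-0.9  0.5  0.9 -0.1 -0.   0.   0.  -0.6]
nose [0.65811874 0.19871746 0.01859555] grip [0.58950262 0.17649522 0.09072044]
```

```bash
python3 -c "
from h import *
goto([.589,.177,.075],np.pi+.313)"
```

```text
at [0.5677 0.1723 0.2244] yaw -2.8447 gap 0.0602 t 2.45 F [-1.  -0.2  0.9]
dp [-2.18 -0.18 14.93] twist -0.0161 tilt [-6.e-04  3.e-04 -1.e+00]
```

Request:
arm_command --pt "-1.2 -0.1 0.5" --pt "-2.2 -0.2 2.5" --pt "-2.2 -0.2 5" --pt "-2.2 -0.2 7.5" --pt "-2.2 -0.2 10" --pt "-2.2 -0.2 12.5" --pt "-2.2 -0.2 14" --pt "-2.2 -0.2 14.9" --pt "-2.2 -0.2 14.9" --pt "-2.2 -0.2 14.9" --twist '[-0.015, -0.015, -0.015, -0.015, -0.015, -0.015, -0.015, -0.015, -0.015, -0.015]' --claw '[6, 6, 6, 6, 6, 6, 6, 6, 6, 6]'

```text
t: 3.45
eef_pos: [0.5892, 0.1786, 0.076]
ee_rot: [-0.158, 0.988, -0.0, 0.0]
force: [1.1, -0.2, 0.4]
finger_gap: 0.0601
```

```bash
python3 - <<'E'
from h import *
goto([.589,.177,.075],np.pi+.313)
p=cam("wrist");save(p,"pics/w3.png",None,1.5)
q=cam("scene");save(q,"pics/s3.png",(270,120,380,240),5)
E
```

```text
at [0.5892 0.1786 0.076 ] yaw -2.8252 gap 0.0601 t 3.45 F [ 1.1 -0.2  0.4]
dp [ 0.07 -0.15  0.1 ] twist 0.0034 tilt [ 7.e-04  1.e-04 -1.e+00]
```

View pics/w3.png

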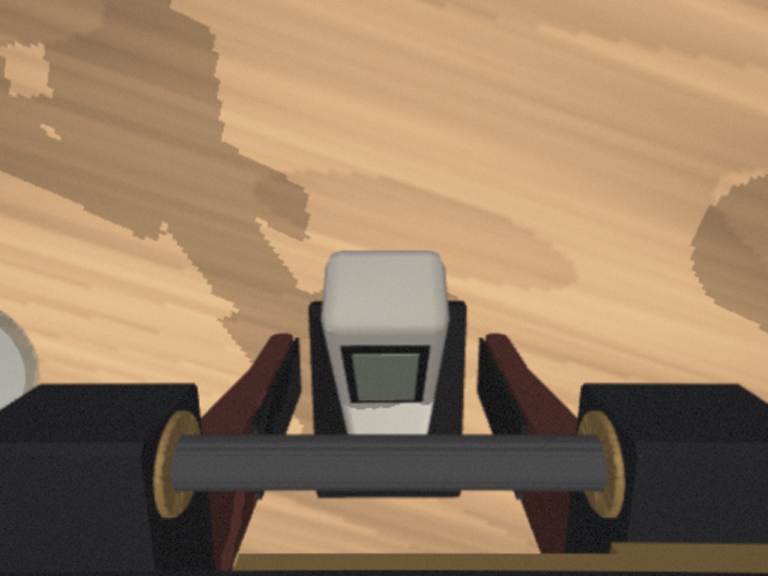

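View pics/s3.png

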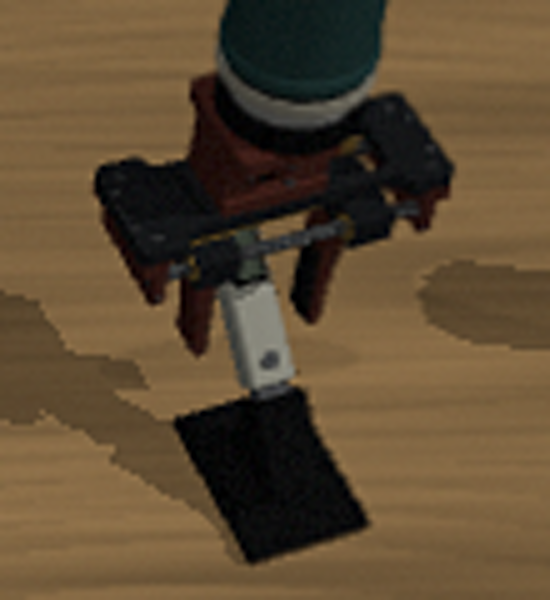

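The wand (centre column 386) sits midway between the fingers (columns 298 and 480), so I'll close on it.

Request:
arm_command --pt "0 0 0" --pt "0 0 0" --pt "0 0 0" --pt "0 0 0" --pt "0 0 0" --pt "0 0 0" --pt "0 0 0" --pt "0 0 0" --pt "0 0 0" --pt "0 0 0" --twist '[0, 0, 0, 0, 0, 0, 0, 0, 0, 0]' --claw '[5, 4.2, 3.6, 3.2, 2.8, 2.4, 2, 2, 2, 2]' --newtons 30

```text
t: 4.55
eef_pos: [0.5889, 0.1777, 0.0756]
ee_rot: [-0.157, 0.988, -0.0, -0.0]
force: [-0.4, -0.2, 0.9]
finger_gap: 0.0283
```

Request:
arm_command --pt "0.3 0 -0.3" --pt "0.9 0 -0.9" --pt "1.5 0 -1.5" --pt "2.1 0 -2.1" --pt "2.7 0 -2.7" --pt "3.3 0 -3.3" --pt "3.9 0 -3.9" --pt "4.5 0 -4.5" --pt "5.2 0 -5.2" --pt "5.6 0 -5.6" --twist '[0, 0, 0, 0, 0, 0, 0, 0, 0, 0]' --claw '[2, 2, 2, 2, 2, 2, 2, 2, 2, 2]'

```text
t: 5.55
eef_pos: [0.5351, 0.1602, 0.1323]
ee_rot: [-0.157, 0.988, -0.0, 0.0]
force: [0.3, 0.6, -0.9]
finger_gap: 0.0278
```

```bash
python3 - <<'E'
from h import *
goto([.55,.165,.2])
p=cam("wrist");save(p,"pics/w4.png",None,1.2)
S=cam("scene");save(S,"pics/s4.png",(150,100,380,280),3)
T=cam("top")
for n in ["warmer_top"]:
    for P in (S,T):
        for a in spotter.cut_out(n,P): 
            rg=a["region"].astype(np.uint8);ys,xs=np.nonzero(rg);print(n,a["score"],a["point"],rg.sum(),xs.min(),xs.max(),ys.min(),ys.max())
save(T,"pics/t4.png",(270,180,330,235),9);save(S,"pics/s4b.png",(175,180,235,235),9)
E
```

```text
at [0.5351 0.1602 0.1323] yaw -2.8264 gap 0.0278 t 5.55 F [ 0.3  0.6 -0.9]
dp [-1.57 -0.01 -6.77] twist 0 tilt [ 1.e-04 -1.e-04 -1.e+00]
warmer_top 0.71 [199.7, 207.3] 1082 184 223 191 225
warmer_top 0.79 [298.8, 209.0] 907 285 318 189 223
```

View pics/s4.png

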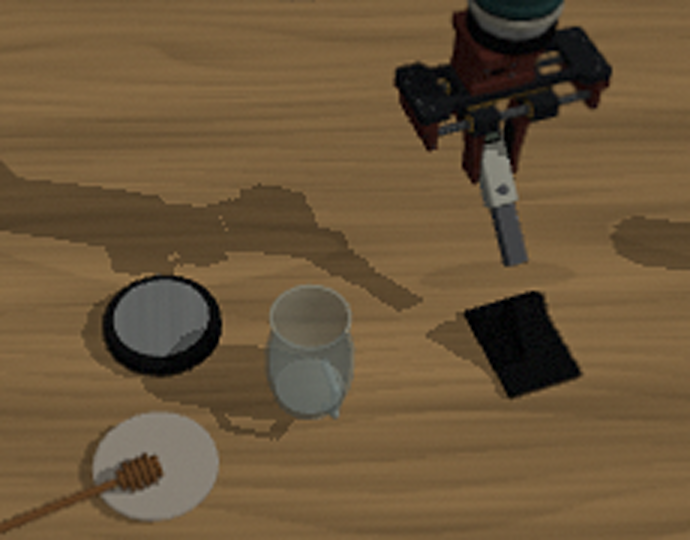

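View pics/t4.png

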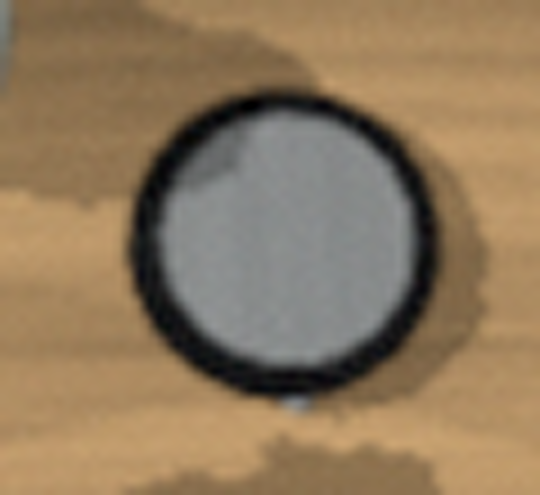

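View pics/s4b.png

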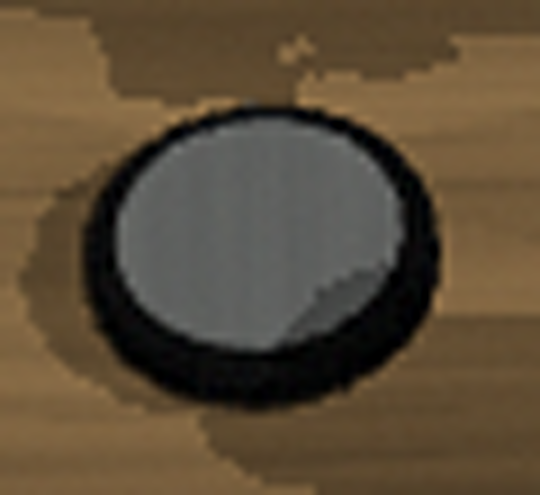

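View pics/w4.png

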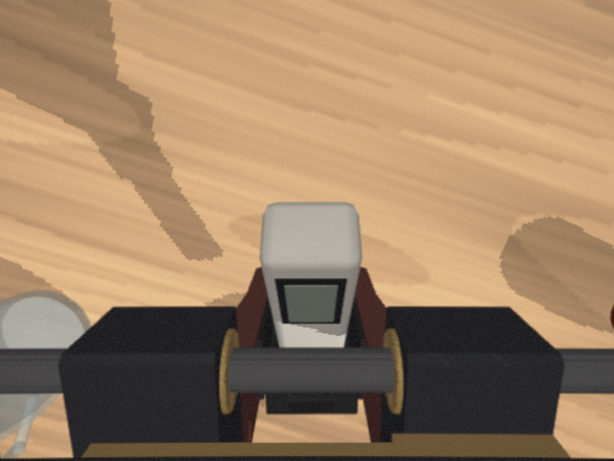

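```bash
python3 - <<'E'
from h import *
S=cam("scene");T=cam("top")
print(onz(S,[[203.3,205.5]],.025),onz(T,[[301.4,205.8]],.025),tri([S,T],[np.array([203.3,205.5]),np.array([301.4,205.8])]).x)
for P,z in((S,0),(T,0)):
    # auto ellipse fit of the grey plate
    f=P["frame"].astype(int);m=((f.max(2)-f.min(2))<14)&(f.mean(2)>60)
    c=(203,205) if P is S else (301,206)
    w=np.zeros_like(m);w[c[1]-20:c[1]+20,c[0]-22:c[0]+22]=1
    n,l,st,ce=cv2.connectedComponentsWithStats((m&w).astype(np.uint8)); k=l[c[1],c[0]]
    cn=max(cv2.findContours((l==k).astype(np.uint8),0,1)[0],key=len);h=cv2.convexHull(cn);e=cv2.fitEllipse(h);print(e,st[k],onz(P,[e[0]],.025))
# wand pitch check
from math import *
s=r.read_state();g=s["eef_pos"]+[0,0,.019];h=.313
for a in(35,40,45,50,55):
    d=np.array([cos(h)*cos(radians(a)),sin(h)*cos(radians(a)),-sin(radians(a))])
    print(a,proj(S,g+d*.102)[0],proj(T,g-d*.053)[0],proj(T,g+d*.102)[0])
save(S,"pics/s5.png",(280,110,350,200),6);save(T,"pics/t5.png",(170,190,240,270),7)
E
```

```text
[[ 0.61372875 -0.14485477  0.025     ]] [[ 0.61296777 -0.14249566  0.025     ]] [ 0.61312266 -0.14393376  0.02407202]
((203.2513427734375, 205.5329132080078), (24.791292190551758, 31.523576736450195), 81.52462005615234) [188 193  32  26 626] [[ 0.61384241 -0.14498671  0.025     ]]
((301.49908447265625, 206.13563537597656), (28.314407348632812, 28.714120864868164), 119.44430541992188) [287 192  29  29 649] [[ 0.61188303 -0.14278015  0.025     ]]
35 [323.8737742  188.53030233] [203.81245752 240.37792043] [195.07795761 202.39823491]
40 [322.6933885  188.75110501] [203.34137119 239.30138645] [195.93147985 204.45988175]
45 [321.46004465 188.69538951] [202.84618084 238.11802646] [196.8105668  206.65879533]
50 [320.18390365 188.36927941] [202.33095162 236.83705211] [197.70965201 208.97981441]
55 [318.87501002 187.7806123 ] [201.79999847 235.46874364] [198.62321534 211.40761297]
```

View pics/s5.png

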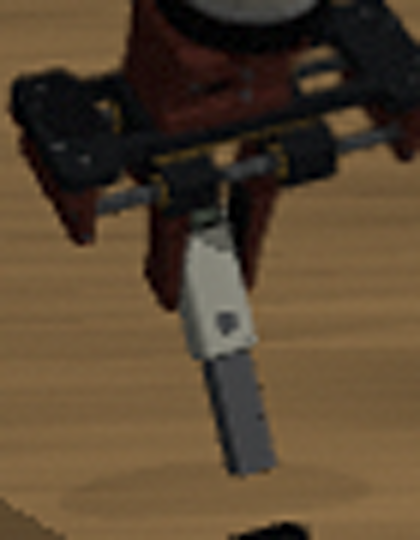

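View pics/t5.png

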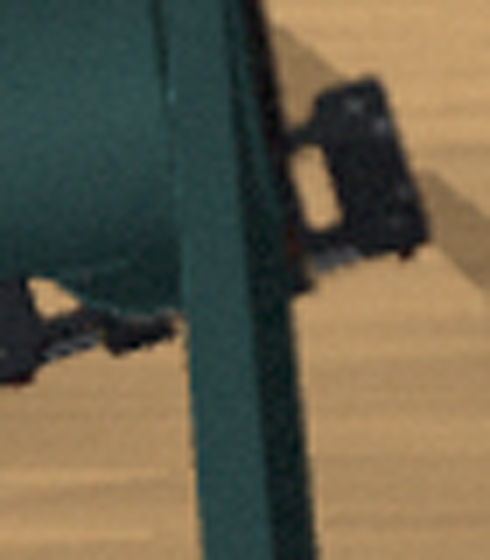

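```bash
python3 -c "
from h import *
c=np.array([.613,-.144]);h=-.23
t=c-.1077*np.array([np.cos(h),np.sin(h)])
goto([*t,.16],np.pi+h)"
```

```text
at [0.5358 0.1604 0.1313] yaw -2.8264 gap 0.0279 t 5.9 F [ 0.5 -0.1 -1.5]
dp [ 11.31 -25.75  -2.86] twist 0.5452 tilt [-3.e-04 -1.e-04 -1.e+00]
```

Request:
arm_command --pt "0.5 -0.8 -1.4" --pt "1.5 -3 -2.9" --pt "2.9 -6 -2.9" --pt "4.3 -9.5 -2.9" --pt "5.7 -13 -2.9" --pt "7.2 -16.5 -2.9" --pt "8.7 -20 -2.9" --pt "10 -23 -2.9" --pt "11 -25 -2.9" --pt "11.3 -25.7 -2.9" --twist '[0, 0.05, 0.11, 0.18, 0.25, 0.32, 0.4, 0.47, 0.53, 0.545]' --claw '[2, 2, 2, 2, 2, 2, 2, 2, 2, 2]'

```text
t: 6.9
eef_pos: [0.5077, -0.1216, 0.1614]
ee_rot: [0.116, 0.993, -0.0, 0.0]
force: [0.6, -0.3, -1.3]
finger_gap: 0.0279
```

```bash
python3 - <<'E'
from h import *
c=np.array([.613,-.144]);h=-.23
t=c-.1077*np.array([np.cos(h),np.sin(h)])
goto([*t,.114],np.pi+h)
S=cam("scene");save(S,"pics/s6.png",(150,100,290,240),5)
goto([*t,.114],np.pi+h)
T=cam("top");save(T,"pics/t6.png",(200,150,380,280),4)
goto([*t,.114],np.pi+h)
E
```

```text
at [ 0.5077 -0.1216  0.1614] yaw 2.9082 gap 0.0279 t 6.9 F [ 0.6 -0.3 -1.3]
dp [0.01 0.22 4.74] twist -0.0034 tilt [ 6.e-04 -1.e-03 -1.e+00]
at [ 0.5079 -0.1214  0.1613] yaw 2.909 gap 0.0279 t 6.95 F [ 0.5 -0.7 -1.3]
dp [0.02 0.2  4.73] twist -0.0026 tilt [ 6.e-04 -1.e-03 -1.e+00]
at [ 0.5079 -0.12    0.1611] yaw 2.9107 gap 0.0278 t 7.0 F [ 0.2 -0.1 -1.2]
dp [-0.    0.05  4.71] twist -0.0009 tilt [ 5.e-04 -2.e-04 -1.e+00]
```

View pics/s6.png

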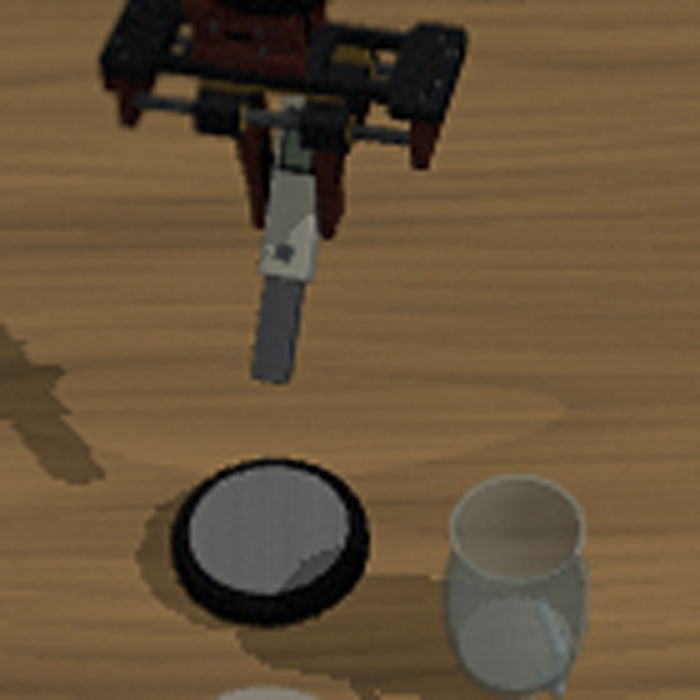

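View pics/t6.png

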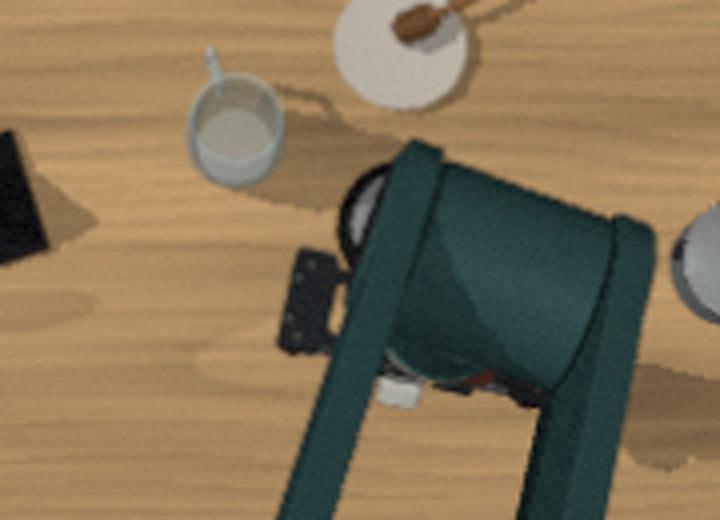

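```bash
python3 - <<'E'
from h import *
S=cam("scene");h=-.23;s=r.read_state();g=np.array([.508,-.1205,.161+.019])
for a in(42,45,48):
  for dh in(-.03,0,.03):
    R=(Ro.from_euler("z",h+dh)*Ro.from_euler("y",np.radians(a))).as_matrix()
    P=g+np.array([[102,10,8],[102,-10,8],[102,10,-8],[102,-10,-8],[47,14,11],[47,-14,11]])/1000@R.T
    print(a,dh,((proj(S,P)-[150,100])*5+2).round(0).tolist())
E
```

```text
42 -0.03 [[281.0, 387.0], [246.0, 380.0], [289.0, 387.0], [253.0, 380.0], [304.0, 286.0], [254.0, 278.0]]
42 0 [[286.0, 387.0], [250.0, 381.0], [293.0, 387.0], [257.0, 381.0], [307.0, 286.0], [256.0, 279.0]]
42 0.03 [[290.0, 387.0], [254.0, 382.0], [296.0, 387.0], [261.0, 382.0], [309.0, 286.0], [258.0, 279.0]]
45 -0.03 [[284.0, 387.0], [248.0, 381.0], [291.0, 386.0], [256.0, 379.0], [305.0, 288.0], [255.0, 279.0]]
45 0 [[288.0, 388.0], [252.0, 382.0], [295.0, 386.0], [260.0, 380.0], [308.0, 287.0], [257.0, 280.0]]
45 0.03 [[292.0, 388.0], [256.0, 383.0], [299.0, 386.0], [263.0, 381.0], [310.0, 287.0], [259.0, 281.0]]
48 -0.03 [[286.0, 387.0], [251.0, 381.0], [294.0, 384.0], [259.0, 378.0], [306.0, 289.0], [256.0, 280.0]]
48 0 [[290.0, 388.0], [255.0, 382.0], [297.0, 385.0], [262.0, 379.0], [309.0, 288.0], [258.0, 281.0]]
48 0.03 [[294.0, 388.0], [258.0, 383.0], [301.0, 385.0], [265.0, 380.0], [311.0, 288.0], [260.0, 282.0]]
```

```bash
python3 - <<'E'
from h import *
S=cam("scene");save(S,"pics/s7.png",(185,130,225,180),14)
E
```

```text
(no output)
```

View pics/s7.png

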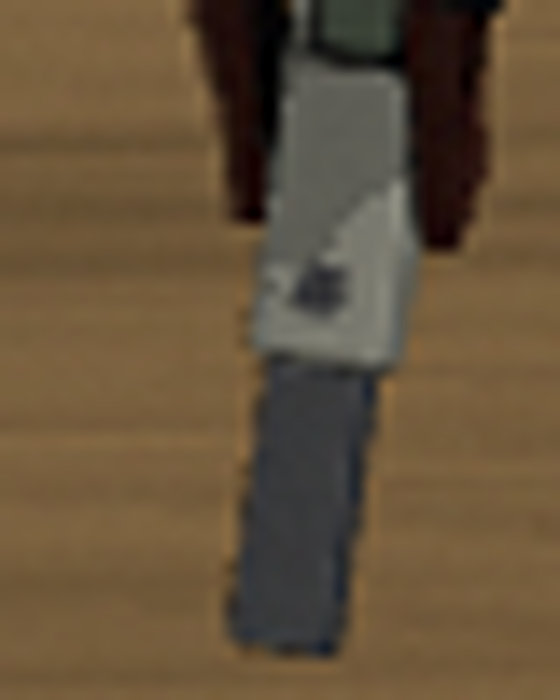

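Request:
arm_command --pt "0 0.05 0.4" --pt "0 0.05 1.1" --pt "0 0.05 1.9" --pt "0 0.05 2.7" --pt "0 0.05 3.4" --pt "0 0.05 4.1" --pt "0 0.05 4.5" --pt "0 0.05 4.7" --pt "0 0.05 4.7" --pt "0 0.05 4.7" --twist '[0, 0, 0, 0, 0, 0, 0, 0, 0, 0]' --claw '[2, 2, 2, 2, 2, 2, 2, 2, 2, 2]'

```text
t: 8.1
eef_pos: [0.5082, -0.1186, 0.1138]
ee_rot: [0.115, 0.993, -0.0, 0.0]
force: [0.3, -0.4, -1.9]
finger_gap: 0.0281
```

```bash
python3 - <<'E'
from h import *
c=np.array([.613,-.144]);h=-.23
t=c-.1077*np.array([np.cos(h),np.sin(h)])
goto([*t,.114],np.pi+h)
S=cam("scene");save(S,"pics/s8.png",(175,135,235,230),8)
goto([*t,.114],np.pi+h)
R=(Ro.from_euler("z",h)*Ro.from_euler("y",np.radians(45))).as_matrix()
g=np.array([*t,.133])
print(((proj(S,[g+R@[.102,0,0],g+R@[.102,.01,.008],g+R@[.102,-.01,.008],g+R@[.102,.01,-.008],g+R@[.152,0,0]])-[175,135])*8+3.5).round())
E
```

```text
at [ 0.5082 -0.1186  0.1138] yaw 2.9117 gap 0.0281 t 8.1 F [ 0.3 -0.4 -1.9]
dp [-0.01 -0.08 -0.02] twist 0.0001 tilt [ 3.e-04 -2.e-04 -1.e+00]
at [ 0.5083 -0.1187  0.1139] yaw 2.9117 gap 0.0279 t 8.15 F [-0.1  0.3 -1.5]
dp [ 0.   -0.08 -0.01] twist 0.0001 tilt [ 6.e-04 -3.e-04 -1.e+00]
[[252. 424.]
 [274. 430.]
 [218. 421.]
 [284. 427.]
 [232. 564.]]
```

View pics/s8.png

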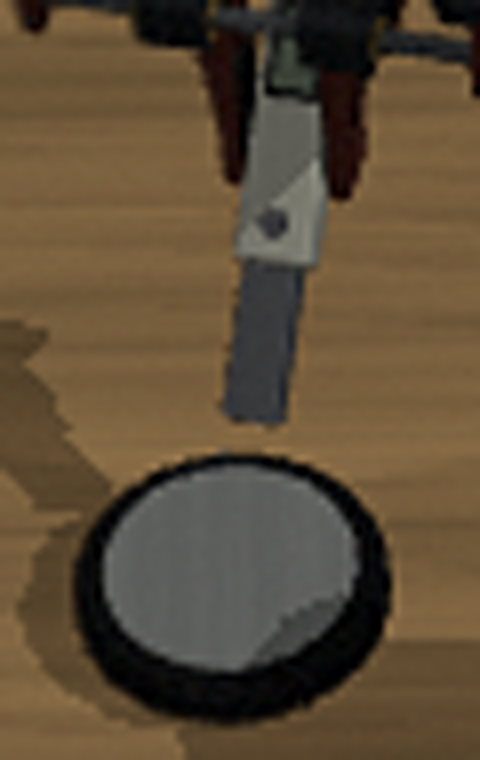

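The nose ends at about (255,418) in the crop, and its axis extended meets the plate centre (230,567) to within about 2 mm. I'll hold the aim there.

Request:
arm_command --pt "0 0 0" --pt "0 0 0" --pt "0 0 0" --pt "0 0 0" --pt "0 0 0" --pt "0 0 0" --pt "0 0 0" --pt "0 0 0" --pt "0 0 0" --pt "0 0 0" --twist '[0, 0, 0, 0, 0, 0, 0, 0, 0, 0]' --claw '[2, 2, 2, 2, 2, 2, 2, 2, 2, 2]'

```text
t: 9.15
eef_pos: [0.508, -0.1185, 0.1136]
ee_rot: [0.115, 0.993, -0.0, -0.0]
force: [0.1, 0.2, -2.2]
finger_gap: 0.0277
```

Request:
arm_command --pt "0 0 0" --pt "0 0 0" --pt "0 0 0" --pt "0 0 0" --pt "0 0 0" --pt "0 0 0" --pt "0 0 0" --pt "0 0 0" --pt "0 0 0" --pt "0 0 0" --twist '[0, 0, 0, 0, 0, 0, 0, 0, 0, 0]' --claw '[2, 2, 2, 2, 2, 2, 2, 2, 2, 2]'

```text
t: 10.15
eef_pos: [0.508, -0.1185, 0.1136]
ee_rot: [0.115, 0.993, -0.0, -0.0]
force: [0.0, -0.9, -1.1]
finger_gap: 0.0278
```

Request:
arm_command --pt "0 0 0" --pt "0 0 0" --pt "0 0 0" --pt "0 0 0" --pt "0 0 0" --pt "0 0 0" --pt "0 0 0" --pt "0 0 0" --pt "0 0 0" --pt "0 0 0" --twist '[0, 0, 0, 0, 0, 0, 0, 0, 0, 0]' --claw '[2, 2, 2, 2, 2, 2, 2, 2, 2, 2]'

```text
t: 11.15
eef_pos: [0.5081, -0.1185, 0.1136]
ee_rot: [0.115, 0.993, -0.0, -0.0]
force: [0.3, 0.5, -1.9]
finger_gap: 0.028
```

```bash
python3 -c "
from h import *
goto([.47,.03,.22],np.pi+.06)
for a in range(45,5,-5):
  s,c=np.sin(np.radians(a)),np.cos(np.radians(a)); print(a, round(10.2*c-.8*s,2), round(10.2*s+.8*c-1.9,2))"
```

```text
at [ 0.5081 -0.1185  0.1136] yaw 2.9118 gap 0.028 t 11.15 F [ 0.3  0.5 -1.9]
dp [  7.09  13.59 -10.64] twist -0.2898 tilt [-0.e+00 -1.e-04 -1.e+00]
45 6.65 5.88
40 7.3 5.27
35 7.9 4.61
30 8.43 3.89
25 8.91 3.14
20 9.31 2.34
15 9.65 1.51
10 9.91 0.66
```

Request:
arm_command --pt "0 0 -2" --pt "0.2 0 -5" --pt "1 0.8 -8" --pt "2 2.5 -10.6" --pt "3.2 5.2 -10.6" --pt "4.3 8 -10.6" --pt "5.4 10.5 -10.6" --pt "6.4 12.4 -10.6" --pt "6.9 13.3 -10.6" --pt "7.1 13.6 -10.6" --twist '[0, 0, -0.02, -0.06, -0.11, -0.16, -0.21, -0.25, -0.28, -0.29]' --claw '[2, 2, 2, 2, 2, 2, 2, 2, 2, 2]'

```text
t: 12.15
eef_pos: [0.4695, 0.0307, 0.2196]
ee_rot: [-0.031, 1.0, -0.0, -0.0]
force: [-0.7, 0.0, -0.8]
finger_gap: 0.0279
```

Request:
arm_command --pt "0 0 1" --pt "0 0 3" --pt "0 0 5" --pt "0 0 7" --pt "0 0 9" --pt "0 0 11" --pt "0 0 13" --pt "0 0 14.5" --pt "0 0 15.3" --pt "0 0 15.5" --twist '[0, 0, 0, 0, 0, 0, 0, 0, 0, 0]' --claw '[2, 2, 2, 2, 2, 2, 2, 2, 2, 2]'

```text
t: 13.15
eef_pos: [0.4694, 0.0294, 0.0634]
ee_rot: [-0.029, 1.0, -0.0, -0.001]
force: [-0.7, 0.3, -1.2]
finger_gap: 0.0279
```

```bash
python3 - <<'E'
from h import *
goto([.47,.03,.0588],np.pi+.06)
S=cam("scene");save(S,"pics/s9.png",(200,90,330,200),5)
E
```

```text
at [0.4694 0.0294 0.0634] yaw -3.0826 gap 0.0279 t 13.15 F [-0.7  0.3 -1.2]
dp [-0.07  0.06  0.46] twist -0.001 tilt [-2.e-03 -1.e-04 -1.e+00]
```

View pics/s9.png

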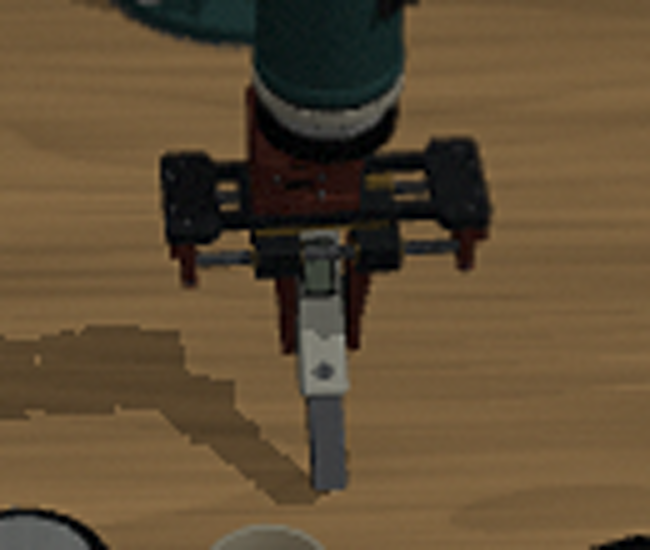

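Request:
arm_command --pt "0 0 0.2" --pt "0 0 0.4" --pt "0.2 0 0.7" --pt "0.45 0 0.95" --pt "0.7 0 1.2" --pt "1 0 1.5" --pt "1.25 0 1.8" --pt "1.5 0 2.15" --pt "1.78 0 2.5" --pt "2 0 2.85" --twist '[0, 0, 0, 0, 0, 0, 0, 0, 0, 0]' --claw '[2, 2, 2, 2, 2, 2, 2, 2, 2, 2]' --newtons 6

```text
t: 14.2
eef_pos: [0.4495, 0.0289, 0.0358]
ee_rot: [-0.03, 1.0, -0.0, -0.0]
force: [-0.9, -0.3, -0.7]
finger_gap: 0.0278
```

```bash
python3 - <<'E'
from h import *
goto([.47,.03,.0588],np.pi+.06)
S=cam("scene");save(S,"pics/s10.png",(200,90,330,200),5)
E
```

```text
at [0.4495 0.0289 0.0358] yaw -3.0814 gap 0.0278 t 14.2 F [-0.9 -0.3 -0.7]
dp [-2.05 -0.01 -2.31] twist 0.0002 tilt [-4.e-04 -1.e-04 -1.e+00]
```

View pics/s10.png

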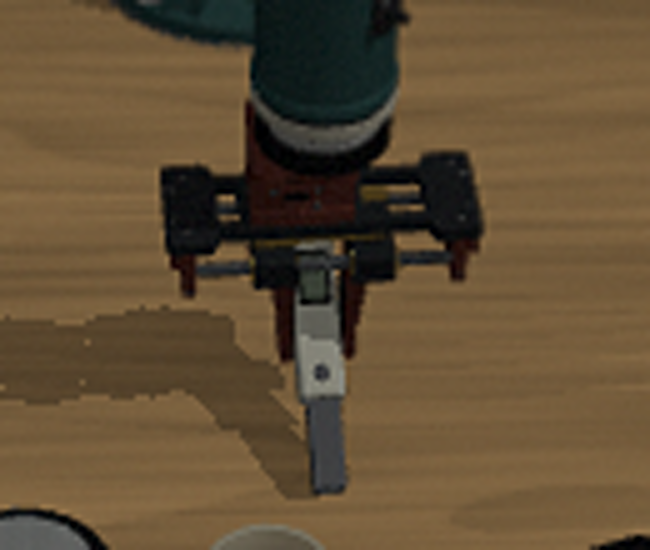

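Request:
arm_command --pt "0.2 0 0.3" --pt "0.4 0 0.65" --pt "0.57 0 1" --pt "0.74 0 1.35" --pt "0.9 0 1.7" --pt "1.03 0 2.05" --pt "1.15 0 2.4" --pt "1.25 0 2.7" --pt "1.35 0 3" --pt "1.4 0 3.2" --twist '[0, 0, 0, 0, 0, 0, 0, 0, 0, 0]' --claw '[2, 2, 2, 2, 2, 2, 2, 2, 2, 2]'

```text
t: 15.25
eef_pos: [0.4359, 0.028, 0.0038]
ee_rot: [-0.03, 1.0, -0.0, -0.0]
force: [0.4, 0.1, -0.6]
finger_gap: 0.028
```

```bash
python3 - <<'E'
from h import *
goto([.47,.03,.002],np.pi+.06)
S=cam("scene");save(S,"pics/s11.png",(200,90,330,200),5)
W=cam("wrist");save(W,"pics/w11.png",None,1.2)
E
```

```text
at [0.4359 0.028  0.0038] yaw -3.0814 gap 0.028 t 15.25 F [ 0.4  0.1 -0.6]
dp [-3.42 -0.01  0.18] twist 0.0002 tilt [-1.e-04 -1.e-04 -1.e+00]
```

View pics/s11.png

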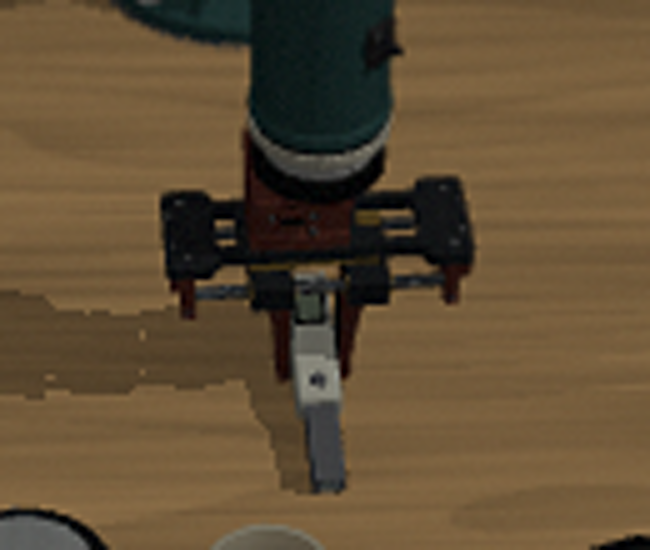

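View pics/w11.png

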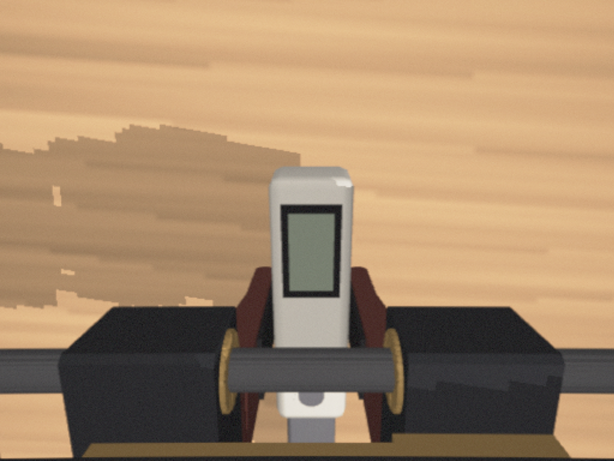

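Request:
arm_command --pt "0 0 0.1" --pt "0 0 0.1" --pt "0 0 0.1" --pt "0 0 0.1" --pt "0 0 0.1" --pt "0 0 0.1" --pt "0 0 0.1" --pt "0 0 0.1" --pt "0 0 0.1" --pt "0 0 0.1" --twist '[0, 0, 0, 0, 0, 0, 0, 0, 0, 0]' --claw '[2.9, 3.1, 3.4, 3.7, 3.7, 3.7, 3.7, 3.7, 3.7, 3.7]'

```text
t: 16.35
eef_pos: [0.436, 0.028, 0.0031]
ee_rot: [-0.03, 1.0, -0.0, 0.0]
force: [0.2, -0.0, 0.0]
finger_gap: 0.037
```

```bash
python3 - <<'E'
from h import *
goto([.47,.03,.002],np.pi+.06)
S=cam("scene");save(S,"pics/s12.png",(200,90,330,200),5)
W=cam("wrist");save(W,"pics/w12.png",None,1.2)
E
```

```text
at [0.436  0.028  0.0031] yaw -3.0814 gap 0.037 t 16.35 F [ 0.2 -0.   0. ]
dp [-3.41 -0.01  0.11] twist 0.0002 tilt [ 0.e+00 -1.e-04 -1.e+00]
```

View pics/s12.png

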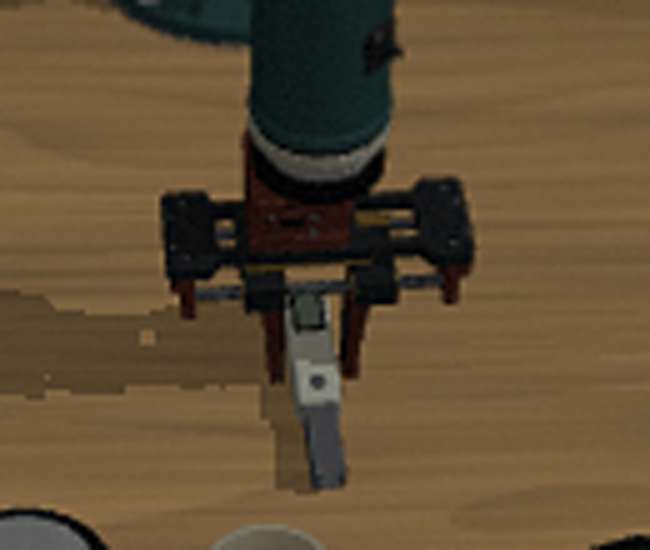

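View pics/w12.png

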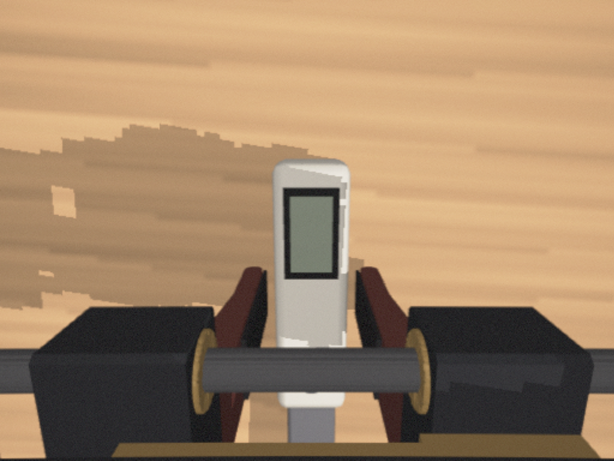

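Request:
arm_command --pt "0 0 0" --pt "0 0 0" --pt "0 0 0" --pt "0 0 0" --pt "0 0 0" --pt "0 0 0" --pt "0 0 0" --pt "0 0 0" --pt "0 0 0" --pt "0 0 0" --twist '[0, 0, 0, 0, 0, 0, 0, 0, 0, 0]' --claw '[3.5, 3.3, 3.1, 2.9, 2.7, 2.4, 2, 2, 2, 2]' --newtons 40

```text
t: 17.45
eef_pos: [0.4359, 0.0281, 0.0031]
ee_rot: [-0.03, 1.0, -0.0, -0.0]
force: [0.1, 1.6, -0.1]
finger_gap: 0.0278
```

Request:
arm_command --pt "0 0 0" --pt "0 0 -0.5" --pt "0 0 -2" --pt "0 0 -4.5" --pt "0 0 -8" --pt "0 0 -12" --pt "0 0 -16" --pt "0 0 -20" --pt "0 0 -24" --pt "0 0 -26" --twist '[0, 0, 0, 0, 0, 0, 0, 0, 0, 0]' --claw '[2, 2, 2, 2, 2, 2, 2, 2, 2, 2]'

```text
t: 18.45
eef_pos: [0.4369, 0.0279, 0.2668]
ee_rot: [-0.03, 1.0, -0.0, 0.002]
force: [0.3, 0.4, -2.2]
finger_gap: 0.0274
```

Request:
arm_command --pt "0 0 -1" --pt "0 0 -2" --pt "0 0 -3" --pt "0 0 -3" --pt "0 0 -3" --pt "0 0 -3" --pt "0 0 -3" --pt "0 0 -3" --pt "0 0 -3" --pt "0 0 -3" --twist '[0, 0, 0, 0, 0, 0, 0, 0, 0, 0]' --claw '[2, 2, 2, 2, 2, 2, 2, 2, 2, 2]'

```text
t: 19.45
eef_pos: [0.4359, 0.0281, 0.293]
ee_rot: [-0.03, 1.0, -0.0, -0.0]
force: [0.1, -0.1, -1.1]
finger_gap: 0.0275
```

```bash
python3 - <<'E'
from h import *
goto([.436,.03,.29],np.pi+.06)
S=cam("scene");save(S,"pics/s13.png",None,1.5);save(S,"pics/s13b.png",(210,60,320,180),5)
W=cam("wrist");save(W,"pics/w13.png",None,1.2)
s=r.read_state();g=s["eef_pos"]+[0,0,.008];h=np.arctan2(*(-Ro.from_quat(s["ee_rot"]).as_matrix()[[1,0],0]))
for a in(-10,-5,0,5,10):
    R=(Ro.from_euler("z",h)*Ro.from_euler("y",np.radians(a))).as_matrix()
    P=g+np.array([[102,10,8],[102,-10,8],[47,14,11],[47,-14,11]])/1000@R.T
    Q=g+np.array([[-53,14,11],[-53,-14,11],[47,14,11],[47,-14,11]])/1000@R.T
    print(a,((proj(S,P)-[210,60])*5+2).round(0).tolist(),(proj(W,Q)*1.2).round().tolist())
E
```

```text
at [0.4359 0.0281 0.293 ] yaw -3.0814 gap 0.0275 t 19.45 F [ 0.1 -0.1 -1.1]
dp [-0.02  0.19  0.3 ] twist 0.0002 tilt [-2.e-04 -1.e-04 -1.e+00]
-10 [[318.0, 209.0], [277.0, 211.0], [313.0, 149.0], [257.0, 152.0]] [[350.0, 165.0], [274.0, 165.0], [348.0, 427.0], [275.0, 427.0]]
-5 [[318.0, 226.0], [277.0, 228.0], [313.0, 158.0], [257.0, 160.0]] [[351.0, 167.0], [273.0, 167.0], [347.0, 423.0], [276.0, 423.0]]
0 [[318.0, 241.0], [277.0, 243.0], [313.0, 165.0], [257.0, 168.0]] [[353.0, 171.0], [271.0, 171.0], [346.0, 419.0], [277.0, 419.0]]
5 [[317.0, 256.0], [276.0, 258.0], [313.0, 173.0], [257.0, 176.0]] [[354.0, 176.0], [270.0, 176.0], [345.0, 413.0], [278.0, 413.0]]
10 [[316.0, 269.0], [276.0, 271.0], [313.0, 180.0], [257.0, 183.0]] [[355.0, 182.0], [269.0, 182.0], [344.0, 407.0], [279.0, 407.0]]
```

View pics/s13.png

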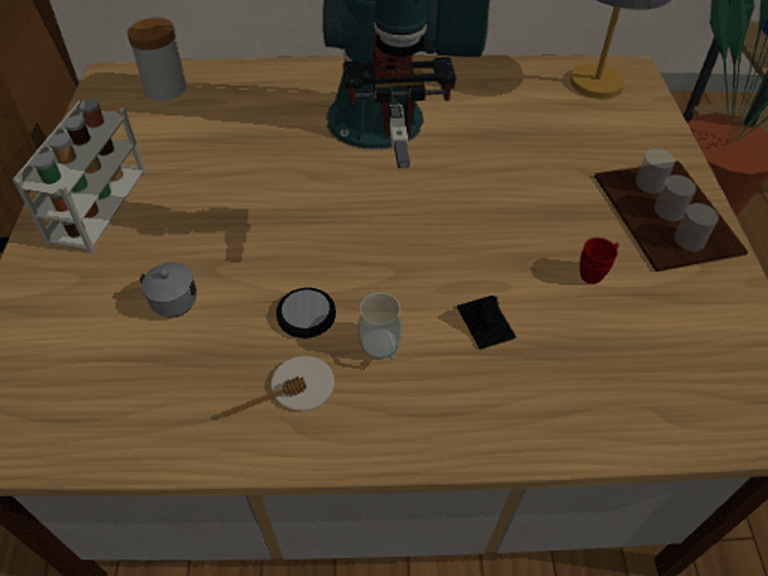

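View pics/s13b.png

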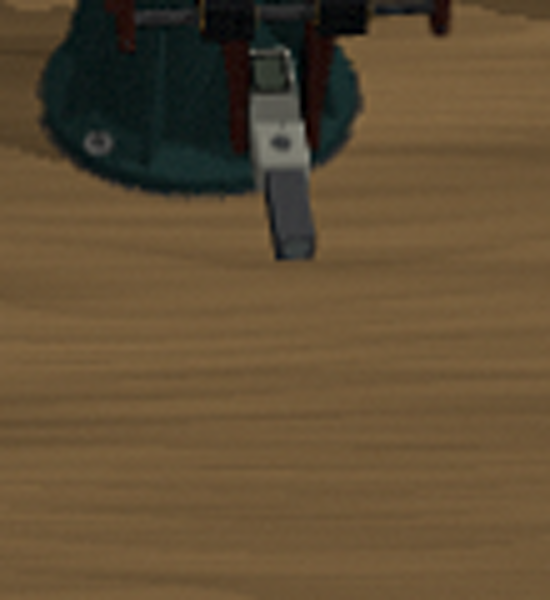

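View pics/w13.png

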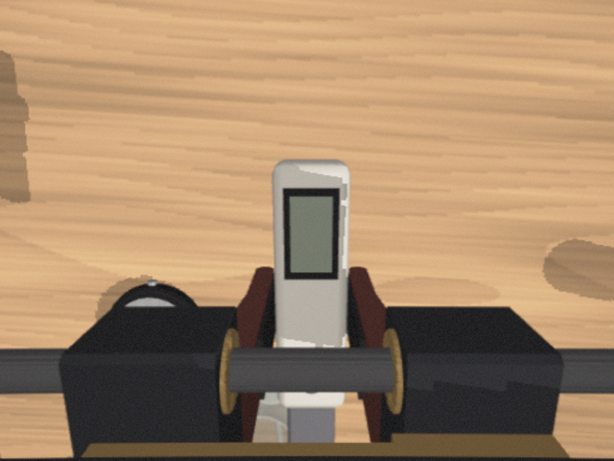

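In the wrist view the wand looks the same as when it lay flat on the sideboard: tail at row 160, display from row 188 to 278. It's level, and the jug, bowl and cups haven't moved, so I'm handing in.

```bash
python3 -c "
from h import *
s=r.read_state();print(s['t'],s['dq'].round(4),s['finger_gap']);r.job_done()"
```

```text
19.55 [-0.0004 -0.0001 -0.0008  0.0005 -0.0008  0.0008] 0.027572958477584248
the job is handed in; nothing more can be done
```

The job was handed in at 19.6 s, with the gripper still holding the wand level, display up, about 30 cm above the sideboard.

- **Drawing out:** I gripped the wand by its sides and pulled it about 8 cm along its 45° axis, clear of the stand.
- **Aiming:** I held the nose about 5 cm from the plate centre at 45° for 3 s. The arm stayed steady to 0.2 mm and nothing touched the warmer.
- **Levelling:** The moves allow no tilt of the tool. I raised the wand, rested its nose on bare sideboard and let it pivot in a light grip to nearly flat. Then I opened the fingers slightly so it lay flat, gripped it again at 40 N and lifted it.

**Last checks:**
- **Level:** The wrist picture after lifting matched the one with the wand flat on the sideboard. A rough look at the nose in the scene camera could also be read as a few degrees nose down; I trusted the wrist match.
- **Aim:** The sideways error was about 2 mm. The scene camera put the wand about 1 pixel (2–3 mm) further back than the arm pose predicted. I left that uncorrected because it is close to the calibration error.
- **Other objects:** The jug, sugar bowl and cups looked to be in their starting places in the final scene picture. The force readings after each move stayed around 2 N or less.

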